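Clear the pearl-grafting bench

ROBOT

A 7-joint arm with a two-finger parallel gripper is mounted at the origin on the work surface. World frame = base frame: x ahead of the robot, y to its left, z up, the work surface at z = 0. Lengths are in m, angles in rad, forces in N, time in s.
With the tool pointing down it reaches from about 0.4 to 0.85 m from the base axis. Payload 6.9 kg.
Tool frame: the origin (TCP) lies midway between the tips of the shut fingers; the grasp point (between the pads) lies behind it (ctrl.pinch_z is the z of the grasp point in the tool frame, in m); z points along the fingers, y is the line along which they close (so a half turn about z gives the same grasp; the last joint's range is limited). The gripper opens to 85 mm and grips with 20 to 120 N. Pads are 22 mm wide; open, the fingers measure 114 mm over their backs; the gripper's body (76 mm by 85 mm) begins 54 mm behind the grasp point. The pads swing forward as they close: fully open they stand 13 mm farther back than shut.
Start: joints at [-0.997, 0.507, -0.238, 1.5, 0.126, 1.149, -0.155], TCP at [0.282, 0.558, 0.231] pointing down, gripper open.
Joint ranges: [-3.08, 3.08], [-0.24, 2.05], [-1.43, 1.35], [0, 2.5], [-1.52, 4.66], [0.17, 1.96], [-2.89, 2.89]. Speed limits (rad/s): [2.39, 2.39, 3.14, 3.14, 3.14, 3.14, 3.14].

INTERFACE

Orientations are given as a unit quaternion [w, x, y, z].
In Python, from station import ctrl, get_state, vision, ticket, models gives the robot as it stands. Calls block until the motion is done:
- ctrl.movep(position, orientation): joint-space move of the TCP to a pose.
- ctrl.movel(position, frame=None, max_speed=0.15): straight line of the TCP; frame=None keeps the orientation; max_speed is the mean speed in m/s.
- ctrl.set_joints(angles): joint-space move.
- ctrl.ungrasp() and ctrl.close_gripper(force=None): open the fingers fully, or close them until they stop; force is the grip in N (None keeps the last).
- ctrl.pause(seconds).
- ctrl.ik(position, orientation): joint angles nearest the present ones, or None.
- get_state(): the state.
- vision.grab_frame(name): name is "scene" or "top"; returns (picture, depth): 400x640x3 uint8, blue, green, red; 400x640 float32, m along the optical axis (not along the pixel's ray), 0 where there is no reading.
- vision.camera_info(name): a dict with "mtx" (3x3 intrinsics, pixels), "dist_coeffs" ([k1, k2, p1, p2, k3] as OpenCV has them; the pictures are not rectified), "R" (3x3) and "t" (3): a world point X has camera coordinates R X + t. Camera axes: x right, y down, z forward; pixel columns grow to the right and rows downward; lengths in m; the calibration is good to about 2 mm. A picture is of the moment at which its call begins. camera_info takes no time and is no camera call.
A pose or a line that the arm cannot do raises ctrl.Unreachable and nothing moves.
- ticket.close_job(): hands the job in; it is judged then, once.
Trained networks look in the newest picture that a camera, given by its name, has taken for a name from the list of things; names that differ only in an ending like _2 or _b are one class to them, and where a whole thing is asked for, a point or a joint stands for the part that bears it (a point fixed in the world has none). Each returns a list of dicts, best first, with "p" (0 to 1); they miss things now and then, are a little off and sometimes report something else, mostly with a low value. They report only what shows in the picture. A call takes as long as a camera call.
- models.recognise(camera, target): "point" ([column, row] in pixels, amid what is visible of it).
- models.masks_of(camera, target): "mask" (400x640 bool, what is visible of it) and "point" ([column, row] in pixels, amid what is visible of it).
The state is a dict: "time": time; "qpos": joint angles; "qd": joint speeds; "tau": joint torques, N m; "tcp_pos": TCP position; "eef_rot": TCP orientation; "contact_force": force on the tool from outside, world axes, zero at the start; "wrist_torque": the same for the moment, N m; "width": finger opening in m; "gripper_force": force on a finger pad.
Only numpy, scipy, OpenCV 4.12 (cv2) and the standard library are available. Lean on these libraries where they do the work, as an engineer would, in place of code of your own. Each camera call takes 0.05 s, during which the arm holds its last target. There are 200 camera calls.

TASK

Clear the mixed handful on the pearl-grafting mat: first lay both live oysters flat, side by side, in the shallow steel tray, because they must go back to sea; only then put both wooden wedges in the deep blue tub for washing and stand the bead pot upright in the round recess of its wooden stand. Do not knock over or shift the brown bottle standing among them.

Things in the scene. Friction and masses are not known exactly. Their poses are not given: they have to be found in the camera images.
- oyster_large: The larger closed pearl oyster, dark brown-grey, lying flat: a round lens 60 mm across and 24 mm thick, its rim a vertical band from 7 to 16 mm above its underside, with a straight hinge bar 45 mm long (along its y) and 11 mm high, sticking out 7 mm past the round rim on its -x side (to x = -37 mm). Origin at the centre of the round lens, at mid thickness (12 mm above its underside); z is its upper face's normal. About 80 g.
- oyster_small: The smaller closed pearl oyster, same look: a round lens 48 mm across and 20 mm thick, its rim a vertical band from 6 to 13 mm above its underside, hinge bar 36 mm long along its y reaching x = -31 mm. Origin at the centre of the round lens, at mid thickness (10 mm above its underside); z is its upper face's normal. About 40 g.
- wedge_long: The longer wooden shell wedge, 76 mm long, 20 mm wide: a block (butt) 36 mm long and 18 mm high, then a top that slopes down over 40 mm along +x to 5 mm at the tip. Origin on the underside at mid length; x runs along the wedge (butt from x = -38 to -2 mm, tip at x = +38 mm), y across its 20 mm width, z up. About 30 g, balanced near x = -8 mm.
- wedge_short: The shorter wooden shell wedge, 58 mm long, 20 mm wide: the same butt 36 mm long and 18 mm high, its slope only 22 mm long, down to 5 mm. Origin on the underside at mid length; butt from x = -29 to +7 mm, tip at x = +29 mm, y across its 20 mm width, z up. About 30 g, balanced near x = -5 mm.
- bead_pot: Small round white pot with a slightly wider flat steel lid fixed on it: 44 mm diameter at the lid (the top 10 mm), 42 mm below, 40 mm high. Stands upright; origin at the centre of its underside, z up. About 90 g.
- bottle: Brown glass bottle with a black cap, 36 mm diameter, 85 mm high, 120 g, loose, standing among the things; it stays where it is. Origin at the centre of its underside, z up.
- tray: Shallow rectangular stainless steel tray, fixed to the table: 240 mm along its x, 170 mm along its y, 45 mm high outside (49 mm with its rolled rim), walls and floor 4 mm thick. Empty at the start. It stands on the left or the right side of the table. Origin at the centre of its underside, z up.
- tub: Deep rectangular blue plastic tub, fixed to the table: 230 mm along its x, 170 mm along its y, 75 mm high outside (79 mm with its rim), walls and floor 4 mm thick. Empty at the start. It stands on the side opposite to the tray. Origin at the centre of its underside, z up.
- stand: Square pale wooden stand for the bead pot, fixed to the table beyond the things: 90 x 90 mm, 20 mm high, with a round recess in the middle of its top, 60 mm diameter and 12 mm deep (recess floor 8 mm above the table). Origin at the centre of its underside, z up.

How it is judged:
By the outcome, as a careful person would: the job done as asked, in the order asked, and still so for the second after the job is handed in, with the robot touching nothing.
It also fails if it takes over 120 s, if anything falls off the work surface, if the arm or the gripper's body presses on something with over 40 N, if the wrist force passes 120 N, or if a joint passes its speed limit or range.

## Working session

There is one attempt and no reset: what is moved stays moved. The work goes in short steps, each a Python script; the robot and the scene stay as the last script left them, time stands still between calls to the robot, and variables do not carry over. Pictures are saved under pics/ and viewed, at most 14 in all, crops included, and the job is handed in when it is done.

```bash
ls; mkdir -p pics; python3 - <<'E'
from station import ctrl,get_state,vision,models
import cv2,numpy as np
s=get_state();print(s['time'],s['tcp_pos'],s['eef_rot'],s['width'],ctrl.pinch_z)
for c in('top','scene'):
    p,d=vision.grab_frame(c);cv2.imwrite(f'pics/{c}0.png',p);np.save(f'{c}0.npy',d)
    i=vision.camera_info(c);print(c,i['mtx'],i['R'],i['t'],i['dist_coeffs'])
E
```

```text
pics
0.0 [0.28223193 0.55707591 0.23044716] [-1.94675697e-04  2.32268946e-01  9.72651205e-01 -8.56211554e-04] 0.0852921921651641 -0.0187
top [[392.84798193   0.         316.65990409]
 [  0.         392.84798193 197.81574098]
 [  0.           0.           1.        ]] [[ 0.01383605 -0.99936662  0.03278606]
 [-0.98520825 -0.01922636 -0.17027933]
 [ 0.17080183 -0.02994511 -0.98485025]] [-0.02085094  0.54757833  0.83212155] [0.01445969 0.         0.         0.         0.        ]
scene [[459.74161317   0.         317.94198284]
 [  0.         459.74161317 203.91221597]
 [  0.           0.           1.        ]] [[-0.16918349  0.98556844  0.0056393 ]
 [ 0.73329777  0.12969741 -0.66742263]
 [-0.65852208 -0.10878161 -0.7446578 ]] [ 0.07263272 -0.38385857  1.49876013] [-0.02349139  0.          0.          0.          0.        ]
```

View pics/top0.png

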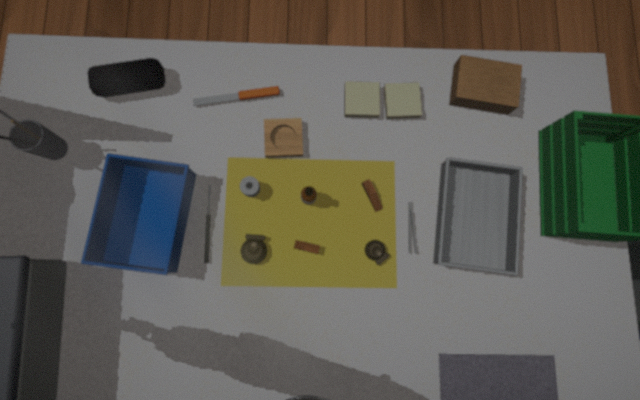

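View pics/scene0.png

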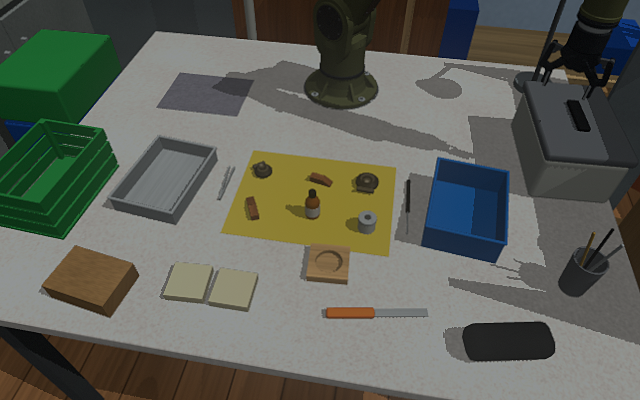

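The top view shows the tub on the left (140,213) and the tray on the right (480,215). On the mat are the large oyster (254,249), small oyster (375,250), wedges (373,195) and (309,246), pot (250,187) and bottle (309,194), and the stand is at (284,138). Next I measure them with masks and depth.

```bash
cat > h.py <<'E'
import numpy as np,cv2
from station import ctrl,get_state,vision,models,ticket
def rays(cam,px):
    i=vision.camera_info(cam);R=np.array(i['R']);t=np.array(i['t'])
    n=cv2.undistortPoints(np.array(px,float).reshape(-1,1,2),np.array(i['mtx']),np.array(i['dist_coeffs'])).reshape(-1,2)
    return np.c_[n,np.ones(len(n))],R,t
def at_depth(cam,px,z):
    r,R,t=rays(cam,px);return (r*np.array(z)[:,None]-t)@R
def at_height(cam,px,h):
    r,R,t=rays(cam,px);o=-R.T@t;d=r@R
    return o+d*((h-o[2])/d[:,2])[:,None]
def cloud(cam,mask,d):
    v,u=np.nonzero(mask&(d>0));return at_depth(cam,np.c_[u,v],d[v,u])
def look(cam,name):
    _,d=vision.grab_frame(cam);r=models.masks_of(cam,name)
    return [(q['p'],q['point'],q['mask'],cloud(cam,q['mask'],d)) for q in r]
E
cat > m.py <<'E'
from h import *
import sys
np.set_printoptions(precision=4,suppress=True)
for c in('top','scene'):
    p,d=vision.grab_frame(c)
    for n in ['oyster_large','oyster_small','wedge_long','wedge_short','bead_pot','bottle','tray','tub','stand']:
        for q in models.masks_of(c,n)[:2]:
            m=q['mask'];P=cloud(c,m,d)
            if len(P)<5: continue
            zt=np.percentile(P[:,2],95)
            xy=P[:,:2];lo,hi=np.percentile(xy,[1,99],axis=0)
            (cx,cy),(w,h),a=cv2.minAreaRect(xy.astype(np.float32)*1000)
            print(c,n,round(q['p'],2),np.round(q['point']),len(P),'z95',round(zt,3),'med',np.median(xy,axis=0),'mid',(lo+hi)/2,'rect %.0f %.0f %.0fx%.0f a%.0f'%(cx,cy,w,h,a))
    if c=='top':
        cv2.imwrite('pics/top_crop.png',cv2.resize(p[110:295,215:405],None,fx=3.2,fy=3.2,interpolation=cv2.INTER_CUBIC))
    else: cv2.imwrite('pics/scene_crop.png',cv2.resize(p[145:290,215:405],None,fx=4,fy=4,interpolation=cv2.INTER_CUBIC))
E
python3 m.py
```

```text
top oyster_large 0.82 [252. 246.] 637 z95 0.026 med [0.4332 0.1279] mid [0.4356 0.1305] rect 435 131 65x62 a0
top oyster_large 0.44 [142. 216.] 10647 z95 0.079 med [0.5048 0.3889] mid [0.5035 0.369 ] rect 512 391 222x263 a83
top oyster_small 0.7 [376. 249.] 393 z95 0.023 med [ 0.4349 -0.1488] mid [ 0.4335 -0.1492] rect 435 -149 53x45 a38
top oyster_small 0.58 [372. 193.] 378 z95 0.019 med [ 0.5634 -0.1418] mid [ 0.5654 -0.1428] rect 566 -144 82x28 a25
top wedge_long 0.84 [373. 193.] 301 z95 0.019 med [ 0.5625 -0.1418] mid [ 0.5635 -0.1426] rect 563 -142 75x22 a29
top wedge_short 0.57 [306. 246.] 212 z95 0.02 med [0.4418 0.0078] mid [0.442 0.009] rect 442 9 56x20 a77
top bead_pot 0.7 [142. 218.] 10547 z95 0.079 med [0.5053 0.3891] mid [0.5044 0.3689] rect 513 390 222x262 a83
top bead_pot 0.63 [252. 186.] 298 z95 0.042 med [0.5715 0.1401] mid [0.5745 0.1409] rect 575 140 40x38 a3
top bottle 0.75 [371. 193.] 301 z95 0.019 med [ 0.5621 -0.1418] mid [ 0.5634 -0.1431] rect 563 -142 74x22 a28
top bottle 0.58 [480. 218.] 9088 z95 0.048 med [ 0.5177 -0.3941] mid [ 0.517  -0.3806] rect 516 -39
[... 838 characters left out ...]
451 0.0062] mid [0.4427 0.0079] rect 441 8 58x23 a74
scene bead_pot 0.83 [367. 219.] 353 z95 0.041 med [0.5856 0.1397] mid [0.5756 0.1399] rect 565 132 73x41 a33
scene bottle 0.86 [313. 205.] 371 z95 0.084 med [0.5668 0.0078] mid [0.532  0.0023] rect 524 -2 108x36 a14
scene bottle 0.73 [326. 264.] 1583 z95 0.021 med [0.7023 0.0688] mid [0.7    0.0692] rect 699 69 94x90 a4
scene tray 0.71 [161. 179.] 6013 z95 0.047 med [ 0.5179 -0.3924] mid [ 0.519  -0.3814] rect 490 -401 225x299 a83
scene tub 0.87 [467. 210.] 7398 z95 0.078 med [0.4917 0.3806] mid [0.5056 0.3694] rect 459 388 204x335 a83
scene stand 0.76 [327. 266.] 1576 z95 0.021 med [0.7019 0.069 ] mid [0.6994 0.0693] rect 691 68 111x91 a4
```

View pics/top_crop.png

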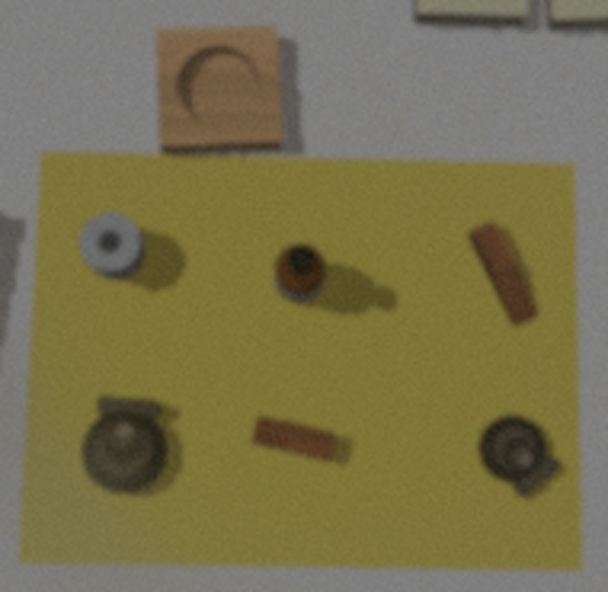

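View pics/scene_crop.png

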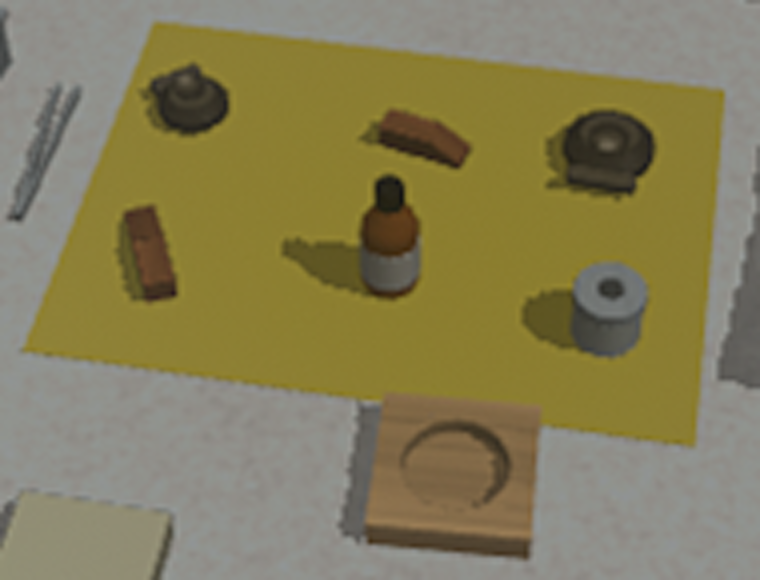

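The large oyster's hinge points to +x. The small one's hinge is at the lower right, and everything is well spaced. Now I refine the tray, the tub and the wedge directions, then move.

```bash
cat > m2.py <<'E'
from h import *
np.set_printoptions(precision=4,suppress=True)
_,d=vision.grab_frame('top')
for n,zr in(('tray',.044),('tub',.073)):
    P=look('top',n)[0][3];Q=P[P[:,2]>zr]
    lo,hi=np.percentile(Q[:,:2],[1,99],axis=0);print(n,len(Q),cv2.minAreaRect(Q[:,:2].astype(np.float32)*1000),lo,hi)
for n in('wedge_long','wedge_short'):
    P=look('top',n)[0][3];P=P[P[:,2]>.004];c=P.mean(0);a=np.linalg.svd(P[:,:2]-c[:2])[2][0]
    s=(P[:,:2]-c[:2])@a
    print(n,c,'axis',a,[(round(k,3),round(float(np.median(P[abs(s-k)<.006,2])),4)) for k in np.arange(-.03,.031,.01) if (abs(s-k)<.006).any()],np.percentile(s,[1,99]))
crop=lambda u,v:[u/3.2+215,v/3.2+110]
print('OL',at_height('top',[crop(126,451),crop(100,402),crop(163,412)],.013))
print('OS',at_height('top',[crop(513,448),crop(519,493),crop(558,464)],.012))
print('pot',at_height('top',[crop(111,244)],.041), 'recess',at_height('top',[crop(219,87)],.02))
E
python3 m2.py
```

```text
tray 1287 ((517.1997680664062, -381.6715393066406), (179.75807189941406, 249.15109252929688), 83.07654571533203) [ 0.3868 -0.4797] [ 0.6464 -0.2821]
tub 1549 ((504.4779357910156, 370.06378173828125), (179.44456481933594, 239.6332244873047), 83.00798797607422) [0.3791 0.271 ] [0.6282 0.4669]
wedge_long [ 0.565  -0.141   0.0141] axis [-0.8948 -0.4465] [(np.float64(-0.03), 0.0172), (np.float64(-0.02), 0.0171), (np.float64(-0.01), 0.0172), (np.float64(0.0), 0.0164), (np.float64(0.01), 0.014), (np.float64(0.02), 0.0111), (np.float64(0.03), 0.0073)] [-0.0345  0.0365]
wedge_short [0.4411 0.0079 0.0158] axis [-0.2307 -0.973 ] [(np.float64(-0.03), 0.008), (np.float64(-0.02), 0.0119), (np.float64(-0.01), 0.0168), (np.float64(0.0), 0.0178), (np.float64(0.01), 0.0184), (np.float64(0.02), 0.0175), (np.float64(0.03), 0.0179)] [-0.0274  0.0268]
OL [[0.4292 0.1264 0.013 ]
 [0.4634 0.1462 0.013 ]
 [0.457  0.1014 0.013 ]]
OS [[ 0.4355 -0.1487  0.012 ]
 [ 0.4038 -0.1526  0.012 ]
 [ 0.4246 -0.1808  0.012 ]]
pot [[0.5724 0.1394 0.041 ]] recess [[0.6965 0.068  0.02  ]]
```

```bash
cat >> h.py <<'E'
from scipy.spatial.transform import Rotation as Ro
def quat(deg):
    a=np.radians(deg);y=np.array([np.cos(a),np.sin(a),0]);z=np.array([0,0,-1.]);x=np.cross(y,z)
    q=Ro.from_matrix(np.c_[x,y,z]).as_quat();return q[[3,0,1,2]]
def go(x,y,z,deg):
    q0=np.array(get_state()['qpos']);best=None
    for k in(-180,0,180):
        j=ctrl.ik([x,y,z],quat(deg+k))
        if j is not None:
            c=np.abs(np.array(j)-q0).max()
            if best is None or c<best[0]: best=(c,j)
    if best is None: raise RuntimeError('no ik')
    ctrl.set_joints(best[1])
def st(l):
    s=get_state();print(l,'t%.1f w%.4f'%(s['time'],s['width']),'tcp',np.round(s['tcp_pos'],4),'F',np.round(s['contact_force'],1),'g',np.round(s['gripper_force'],1))
def pick(x,y,z,deg,force,up=.16):
    go(x,y,z+.08,deg);ctrl.movel([x,y,z],max_speed=.12);st('down')
    ctrl.close_gripper(force);st('closed')
    ctrl.movel([x,y,z+.03],max_speed=.08);ctrl.movel([x,y,up],max_speed=.2);st('up')
def place(x,y,z,deg,via=.2,clear=.16):
    go(x,y,via,deg);ctrl.movel([x,y,z+.03],max_speed=.2);ctrl.movel([x,y,z],max_speed=.05);st('low')
    ctrl.ungrasp();ctrl.movel([x,y,clear],max_speed=.2);st('off')
E
python3 - <<'E'
from h import *
pick(.431,.1285,0.0,81.9,35)
E
```

```text
down t4.1 w0.0853 tcp [4.312e-01 1.288e-01 3.000e-04] F [-0.7 -0.2  0. ] g 0.0
closed t4.5 w0.0574 tcp [0.4315 0.1286 0.0011] F [-1.4  0.1  9.9] g 35.1
up t5.8 w0.0576 tcp [0.4304 0.1282 0.159 ] F [ 0.2  0.3 -1.8] g 37.5
```

```bash
python3 - <<'E'
from h import *
p,d=vision.grab_frame('scene');q,_=vision.grab_frame('top')
i=vision.camera_info('scene');X=np.array([.431,.128,.17]);c=np.array(i['R'])@X+np.array(i['t']);u=np.array(i['mtx'])@c;u=(u/u[2]).astype(int);print(u)
a=p[u[1]-60:u[1]+60,u[0]-60:u[0]+60]
i=vision.camera_info('top');c=np.array(i['R'])@X+np.array(i['t']);u=np.array(i['mtx'])@c;u=(u/u[2]).astype(int);print(u)
b=q[u[1]-60:u[1]+60,u[0]-60:u[0]+60]
cv2.imwrite('pics/g1.png',cv2.resize(np.hstack([a,b]),None,fx=3.3,fy=3.3,interpolation=cv2.INTER_CUBIC))
E
```

```text
[372 133   1]
[243 246   1]
```

View pics/g1.png

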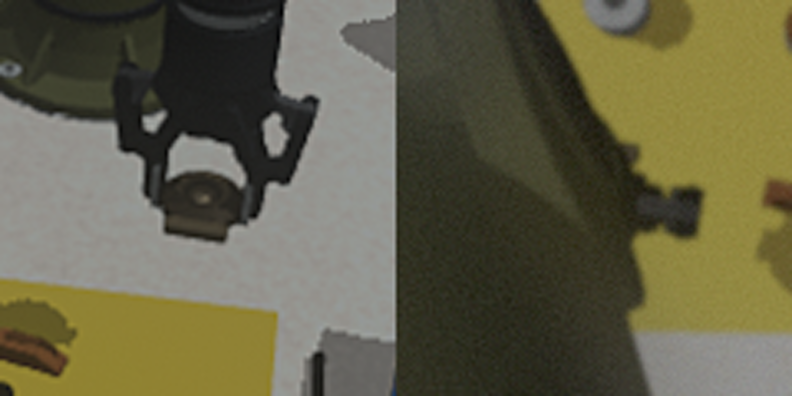

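The left crop shows the large oyster held level between the pads with its hinge toward the camera. I place it, then do the small one.

```bash
python3 - <<'E'
from h import *
place(.5716,-.388,.0055,83)
pick(.436,-.148,.0025,126.4,30)
E
```

```text
low t9.6 w0.0576 tcp [ 0.5712 -0.3878  0.0054] F [-2.   1.6  3.7] g 37.8
off t10.9 w0.0856 tcp [ 0.571  -0.3876  0.1588] F [-0.5 -0.2 -0.4] g 0.0
down t12.8 w0.0852 tcp [ 0.4364 -0.1482  0.0028] F [0.3 0.2 0.7] g 0.0
closed t13.3 w0.0460 tcp [ 0.4363 -0.1482  0.0033] F [-2.2 -0.8  9.4] g 29.4
up t14.6 w0.0457 tcp [ 0.4353 -0.1479  0.159 ] F [-0.2  0.2 -0. ] g 30.8
```

```bash
python3 - <<'E'
from h import *
place(.465,-.3755,.0075,83)
go(.5,-.1,.25,83)
p,d=vision.grab_frame('scene');q,_=vision.grab_frame('top')
cv2.imwrite('pics/g2.png',cv2.resize(np.hstack([p[120:240,90:240],q[140:290,420:540][:120]]),None,fx=2.9,fy=2.9,interpolation=cv2.INTER_CUBIC))
E
```

```text
low t17.3 w0.0453 tcp [ 0.4645 -0.3752  0.0075] F [-2.1  1.6  6.5] g 31.2
off t18.6 w0.0855 tcp [ 0.4644 -0.3751  0.159 ] F [-0.  -0.3  0.2] g 0.0
```

View pics/g2.png

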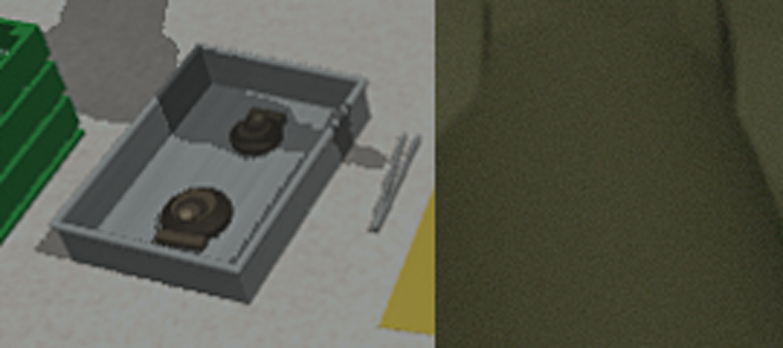

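Both oysters lie flat side by side in the tray: small (258,132) and large (197,215). Next, the wedges.

```bash
python3 - <<'E'
from h import *
pick(.5757,-.1356,.004,116.5,40,up=.2)
place(.559,.3635,.022,-7,via=.22,clear=.2)
pick(.4397,.0021,.004,-13.3,40,up=.2)
E
```

```text
down t21.5 w0.0857 tcp [ 0.5764 -0.1356  0.005 ] F [-0.4  0.8 -0.6] g 0.0
closed t22.1 w0.0188 tcp [ 0.5759 -0.1357  0.0043] F [ 0.  -0.6  4.2] g 40.1
up t23.6 w0.0188 tcp [ 0.5749 -0.1355  0.1987] F [ 0.3  0.3 -0.6] g 39.6
low t27.1 w0.0188 tcp [0.559  0.3637 0.022 ] F [-0.  -0.5  0. ] g 39.6
off t28.9 w0.0849 tcp [0.5588 0.3628 0.1988] F [ 0.7  0.2 -0.6] g 0.0
down t31.1 w0.0854 tcp [0.4401 0.0025 0.0043] F [0.1 0.  0.6] g 0.0
closed t31.8 w0.0190 tcp [0.4398 0.002  0.0044] F [-1.  -0.5  5.3] g 39.2
up t33.3 w0.0192 tcp [0.439  0.0019 0.199 ] F [ 0.3 -0.4 -0.6] g 39.1
```

```bash
python3 - <<'E'
from h import *
place(.452,.3765,.022,-7,via=.22,clear=.2)
pick(.5738,.140,.016,90,40,up=.2)
go(.699,.0695,.2,90)
p,d=vision.grab_frame('scene')
cv2.imwrite('pics/g3.png',cv2.resize(p[110:310,200:520],None,fx=2.5,fy=2.5,interpolation=cv2.INTER_CUBIC))
E
```

```text
low t36.4 w0.0184 tcp [0.452  0.3766 0.022 ] F [ 0.5 -0.  -0.2] g 39.1
off t38.1 w0.0852 tcp [0.4514 0.3759 0.1988] F [-0.3 -0.8 -0.3] g 0.0
down t40.0 w0.0858 tcp [0.5742 0.1405 0.0166] F [-0.1 -0.2 -0.4] g 0.0
closed t40.5 w0.0424 tcp [0.5741 0.14   0.0168] F [-1.9  0.8  4.3] g 39.8
up t41.9 w0.0423 tcp [0.573  0.1397 0.1986] F [-0.4 -1.4 -1.8] g 40.6
```

View pics/g3.png

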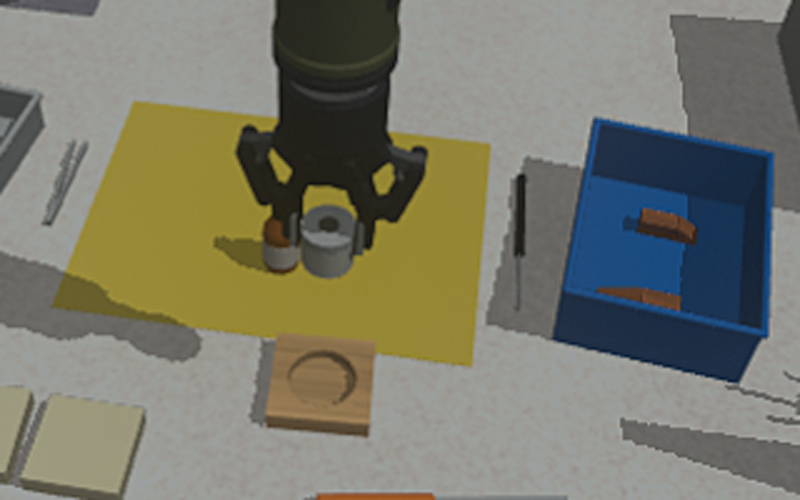

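The pot is held upright at (328,240) and both wedges are in the tub at (668,225) and (645,297). The bottle (281,248) is still standing. Now I place the pot and check.

```bash
python3 - <<'E'
from h import *
np.set_printoptions(precision=4,suppress=True)
place(.699,.0695,.0245,90,clear=.2)
ctrl.set_joints([-0.997, 0.507, -0.238, 1.5, 0.126, 1.149, -0.155])
for c in('top','scene'):
    p,d=vision.grab_frame(c)
    for n in('bottle','oyster_large','oyster_small','bead_pot','stand'):
        for q in models.masks_of(c,n)[:2]:
            P=cloud(c,q['mask'],d);lo,hi=np.percentile(P,[2,98],axis=0)
            print(c,n,round(q['p'],2),np.round(q['point']),'mid',(lo+hi)/2,'z',lo[2],hi[2])
    cv2.imwrite(f'pics/{c}9.png',cv2.resize(p[110:310,80:540],None,fx=1.7,fy=1.7,interpolation=cv2.INTER_CUBIC))
E
```

```text
low t44.5 w0.0425 tcp [0.6985 0.0694 0.025 ] F [-4.1 -0.6  6.8] g 41.3
off t46.0 w0.0854 tcp [0.6983 0.0693 0.1987] F [-1.4 -1.1 -0.1] g 0.0
top bottle 0.57 [307. 196.] mid [0.5578 0.0079 0.0427] z -0.0011098341314636656 0.08653460260026632
top oyster_large 0.61 [475. 188.] mid [ 0.5739 -0.3834  0.0225] z 0.014146154704821345 0.030787368103886364
top oyster_small 0.58 [474. 239.] mid [ 0.46   -0.3737  0.0158] z 0.004492576033380119 0.027036388188892722
top bead_pot 0.62 [281. 134.] mid [0.699  0.0701 0.0319] z 0.013053557045303222 0.05073095133037986
scene bottle 0.65 [312. 206.] mid [0.565  0.0074 0.0452] z 0.005149298759646919 0.0853117733862444
scene oyster_large 0.91 [156. 198.] mid [ 0.579  -0.383   0.0222] z 0.013435397359634534 0.03089426717430235
scene oyster_large 0.62 [176. 165.] mid [ 0.4617 -0.3694  0.015 ] z 0.003816901516377108 0.026120511818687683
scene oyster_small 0.55 [174. 167.] mid [ 0.4629 -0.3723  0.018 ] z 0.00978924323559744 0.026121048985471334
scene oyster_small 0.48 [156. 195.] mid [ 0.5772 -0.3839  0.0227] z 0.01443203309688021 0.030920239715652147
scene bead_pot 0.65 [329. 256.] mid [0.7007 0.0693 0.0298] z 0.00930427673663834 0.05024490653302923
scene stand 0.58 [324. 271.] mid [0.7003 0.0689 0.012 ] z 0.0018760864352458343 0.02216767444255967
```

View pics/top9.png

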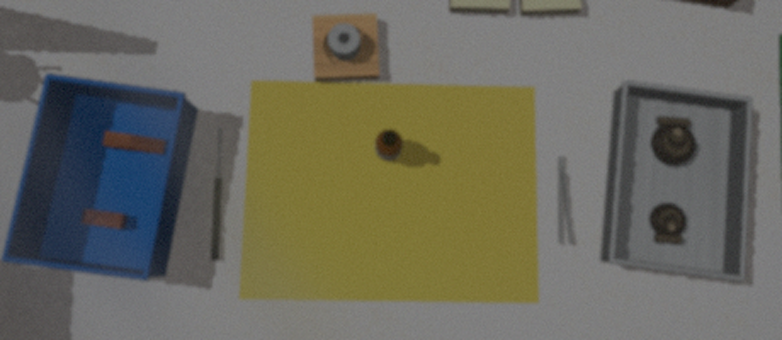

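View pics/scene9.png

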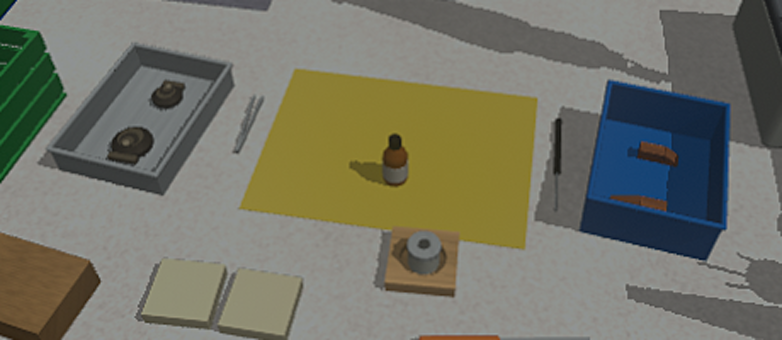

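Both oysters lie flat in the tray at (674,143) and (668,221) in the top picture, and both wedges are in the tub. The pot is seated in the recess with its top at about 48 mm, and the bottle is where it was.

```bash
python3 -c "
from station import ticket;print(ticket.close_job())"
```

```text
the job is handed in; nothing more can be done
None
```

The job is handed in: both oysters were laid flat in the tray first, then both wedges went into the tub and the bead pot was stood upright in its recess, with the bottle still standing where it was, in about 50 s of the 120 s allowed.

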